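# Switch the vial diverter to its other tray and release the next lot

### The arm

A 6-joint arm with a two-finger parallel gripper is mounted at the origin on a cart in front of the work surface, level with it; the furniture and walls round the work are solid. World frame = base frame: x ahead of the robot, y to its left, z up, the work surface at z = 0. Lengths are in m, angles in rad, forces in N, time in s.
With the tool pointing down it reaches from about 0.35 to 0.875 m from the base axis. Payload 4.2 kg.
Tool frame: the origin (TCP) lies on the centre line of the jaws, within the pads' length; the fingertips stand 11 mm ahead of it and the grasp point (between the pads) lies 8 mm behind it; y points along the fingers, x is the direction in which the jaws open and shut, and the axes are right-handed (so a half turn about y gives the same grasp; the last joint's range is limited). The gripper opens to 85 mm and grips with 20 to 120 N. Pads are 22 mm wide; open, the fingers measure 114 mm over their backs; the gripper's body (76 mm by 85 mm) begins 54 mm behind the grasp point. The pads swing forward as they close: fully open they stand 13 mm farther back than shut.
Start: joints at [-0.938, 0.385, 0.008, 0, -1.194, -0.259], TCP at [0.228, -0.582, 0.242] pointing down, gripper open.
Joint ranges: [-3.14, 3.14], [-1.21, 2.06], [-1.07, 1.41], [-3.16, 2.05], [-2.99, -0.16], [-3.1, 3.1]. Speed limits (rad/s): [2.79, 2.79, 3.14, 3.14, 3.14, 3.14].

### API

Orientations are given as a unit quaternion [x, y, z, w].
In Python, from plant import ctrl, optics, finder gives the robot as it stands. The module is installed in compiled form; this text tells all that it offers.
- The arm moves only by the shell command python3 -m pendant 'ROWS'. ROWS is a JSON object of lists of equal length, an entry for each row: "translation": the shift along the world's x, y, z in cm, a list of three; "rot": the turn, a rotation vector about the world's x, y, z in degrees, a list of three; "jaw": the opening, from 0 (shut) to 1 (fully open). In form: {"translation": [[tx, ty, tz], ...], "rot": [[rx, ry, rz], ...], "jaw": [jaw, ...]}. A call has 1 to 8 rows; each row is the pose to reach, as a shift and turn from the pose commanded when the call began; what a row does not reach only later rows make up. A row lasts 1/10 s, in which the tool goes at most 50 mm and 8.59 degrees, less where a joint would pass 70% of its speed; a pose out of reach is approached as far as the arm can. A call with a gripper value outside its range is refused whole. The fingers move at their own pace and stop on an object; the grip force is fixed at half the most. Time passes only in rows, so rows that repeat a pose let the fingers close. It gives the time, the measured TCP pose, the force and the opening at its end, in the units of the state.
- ctrl.state(): the state, without advancing time (a new reading comes with each control period).
- optics.grab_frame(name): name is "side" or "top" or "wrist"; returns a dict with "img" (420x560x3 uint8, red, green, blue), "range_z" (420x560 float32, m along the optical axis (not along the pixel's ray), 0 where there is no reading), "fx", "fy", "cx", "cy" (pixels), "view" (4x4, takes a point from world to camera coordinates). Camera axes: x right, y down, z forward; pixel columns grow to the right and rows downward; lengths in m; the calibration is good to about 2 mm. A picture is of the moment at which its call begins.
- ctrl.close_job(): hands the job in, once; it reports no verdict.
Trained networks look in a picture, given as the dict that the camera call returned (one of the last four; its "shot" number tells which), for a name from the list of things; names that differ only in an ending like _2 or _b are one class to them, and where a whole thing is asked for, a point or a joint stands for the part that bears it (a point fixed in the world has none). Each returns a list of dicts, best first, with "p" (0 to 1); they miss things now and then, are a little off and sometimes report something else, mostly with a low value. They report only what shows in the picture. A call takes as long as a camera call. They do not tell look-alikes from the thing itself.
- finder.boxes_of(picture, thing): "xyz" ([x, y, z] in m, in world coordinates, good to about 4 mm: the middle of the surface that is visible of it).
The state is a dict: "t": time; "joints": joint angles; "joint_vel": joint speeds; "joint_efforts": joint torques, N m; "tool_pos": TCP position; "eef_rot": TCP orientation; "force": force on the tool from outside, world axes, zero at the start; "wrist_torque": the same for the moment, N m; "grip_width": finger opening in m.
Only numpy, scipy, OpenCV 4.12 (cv2) and the standard library are available. Lean on these libraries where they do the work, as an engineer would, in place of code of your own. Each camera call takes 0.05 s, during which the arm holds its last target. There are 200 camera calls.

### The job

The gate of the vial diverter is still set for the tray that took the last lot. With the fingertips push the weighted lever in front of the clear panel across its pivot until the gate rocks over to the other side and stays there; only then push the shutter's upright tab inwards, fully home, so that all four vials drop and roll into the tray on that other side. Only push: pick nothing up, do not touch the vials, and leave the other things on the bench where they are.

Things in the scene. Friction and masses are not known exactly. Their poses are not given: they have to be found in the camera images.
- diverter: bench vial diverter, fixed, 350 mm wide (y), 70 mm deep (x); origin under the middle of its base, on the bench; x points away from the robot at yaw 0, y left, z up (this frame is meant in all entries). A clear front panel (face at x = -28 mm, |y| under 92 mm, top 105 mm up) and a metal rear panel enclose the seesaw gate; a chute leads from each end of the gate outward into a tray
- gate_pivot (a point): the axis of the gate's shaft, on the diverter's middle, 75 mm above the bench; the shaft runs along the diverter's x
- gate (a joint): angle of the seesaw gate and its lever (rad): +0.50 (stop) lever leans right (-y) and the gate feeds the right tray; -0.50 (stop) lever leans left (+y), feeds the left tray; 0 upright. No spring: the lever's weight is over-centre, so it falls to the side it leans to and rests on that stop. Damped; about 1 N at the weight pushes it over. Starts at rest on either side
- lever_weight (a point): centre of the black cylindrical weight on top of the gate's lever: 30 mm diameter, 28 mm long along x (x = -40 to -68 mm, this point -54 mm); swings at 100 mm radius about the shaft, 48 mm to each side, and rests 163 mm above the bench. Push it sideways (along y) on its flank, from the side it leans to. Below it an 8 mm rod at x = -50 mm leads to the shaft. Free space round and above it
- shutter (a joint): travel of the knife shutter under the magazine (m): 0 closed, carrying the vials; 0.028 fully home (hard stop) and open. It moves along +y (pushed from the right inwards), resists with about 1 N plus damping and stays where it is left
- shutter_tab (a point): middle of the outer (right, -y) face of the shutter's upright tab, a steel plate 36 mm wide (x), 3 mm thick, from 105 to 155 mm above the bench; this point is 137 mm above the bench and, when closed, 108 mm right of the diverter's middle. Push it along +y; free space outside and above it
- magazine_top (a point): centre of the top of the magazine, the upright metal slot in the middle of the diverter that holds the four vials lying one above the other: 190 mm above the bench, 45 mm wide (y) at its flared lips, 33 mm below them, 56 mm deep (x)
- left_tray (a point): middle of the floor of the left (+y) tray, 13 mm above the bench; inside 50 mm (x) by 84 mm (y), end wall 64 mm tall, side walls 46 mm
- right_tray (a point): middle of the floor of the right (-y) tray, 13 mm above the bench; inside 50 mm (x) by 84 mm (y), end wall 64 mm tall, side walls 46 mm
- vial_1_centre (a point): middle of vial 1 of the lot (counted from the bottom of the magazine): clear glass with a black screw cap, 20 mm diameter, 45 mm long, 18 g, lying level along the diverter's x at the start
- vial_2_centre (a point): middle of vial 2 of the lot (counted from the bottom of the magazine): clear glass with a black screw cap, 20 mm diameter, 45 mm long, 18 g, lying level along the diverter's x at the start
- vial_3_centre (a point): middle of vial 3 of the lot (counted from the bottom of the magazine): clear glass with a black screw cap, 20 mm diameter, 45 mm long, 18 g, lying level along the diverter's x at the start
- vial_4_centre (a point): middle of vial 4 of the lot (counted from the bottom of the magazine): clear glass with a black screw cap, 20 mm diameter, 45 mm long, 18 g, lying level along the diverter's x at the start
- lot_vial_1: the same vial 1, its origin at the middle of its foot, its z axis pointing to the cap
- lot_vial_2: the same vial 2, its origin at the middle of its foot, its z axis pointing to the cap
- lot_vial_3: the same vial 3, its origin at the middle of its foot, its z axis pointing to the cap
- lot_vial_4: the same vial 4, its origin at the middle of its foot, its z axis pointing to the cap
- beaker: to be left alone: clear glass beaker, 53 mm wide, 65 mm tall, standing, right of the diverter; origin at the middle of its underside
- spare_vial: to be left alone: capped glass vial like the ones in the magazine, standing on the bench to the right of the diverter, 20 mm wide, 45 mm tall; origin at the middle of its underside
- forceps: to be left alone: steel forceps, 117 x 24 x 11 mm, lying on the bench just in front of the diverter; origin at the middle of its underside
Not all that is in view belongs to the job. Leave any purple or turquoise look-alike of the lot_vial_4 alone.

How it is judged:
By the outcome, as a careful person would: the job done as asked, in the order asked, and still so for the second after the job is handed in, with the robot touching nothing.
It also fails if it takes over 43 s, if anything falls off the work surface, if the arm or the gripper's body presses on something with over 40 N, if the wrist force passes 120 N, or if a joint passes its speed limit or range.

## Working session

There is one attempt and no reset: what is moved stays moved. The work goes in short steps, Python scripts to look and compute and a shell command to move; the robot and the scene stay as the last step left them, time stands still between calls to the robot, and variables do not carry over. Pictures are saved under pics/ and viewed, about 8 in all and at most 12, crops included, and the job is handed in when it is done.

```bash
mkdir -p pics; cat > h.py <<'E'
import numpy as np, cv2
from plant import ctrl, optics, finder
def save(p,n,box=None,s=1):
    im=p["img"][...,::-1]
    if box: im=im[box[1]:box[3],box[0]:box[2]]
    cv2.imwrite("pics/"+n,cv2.resize(im,None,fx=s,fy=s))
def proj(p,w):
    c=p["view"]@np.append(w,1); return [round(p["fx"]*c[0]/c[2]+p["cx"]),round(p["fy"]*c[1]/c[2]+p["cy"])]
E
python3 - <<'E'
from h import *
s=ctrl.state(); print(s["t"],s["tool_pos"],s["eef_rot"],s["grip_width"])
a=optics.grab_frame("side"); b=optics.grab_frame("top")
save(a,"side.png"); save(b,"top.png")
for nm,p in(("side",a),("top",b)):
  for t in["diverter","lever_weight","shutter_tab","magazine_top","left_tray","right_tray","beaker","spare_vial","forceps"]:
    for d in finder.boxes_of(p,t)[:2]: print(nm,t,round(d["p"],2),np.round(d["xyz"],3),proj(p,d["xyz"]))
E
```

```text
0.0 [ 0.2280245  -0.58131477  0.24120887] [ 0.39777947  0.58456211 -0.58374805 -0.39912009] 0.08543644318543511
side lever_weight 0.7 [0.406 0.297 0.085] [312, 272]
side shutter_tab 0.57 [0.43  0.172 0.104] [331, 234]
side magazine_top 0.57 [0.426 0.292 0.064] [305, 274]
side left_tray 0.59 [0.428 0.296 0.058] [303, 277]
side right_tray 0.67 [0.428 0.295 0.061] [303, 276]
side beaker 0.95 [ 0.405 -0.021  0.039] [371, 221]
side forceps 0.75 [0.348 0.328 0.006] [324, 317]
side forceps 0.25 [0.427 0.292 0.065] [304, 274]
top lever_weight 0.92 [0.42  0.298 0.095] [232, 274]
top lever_weight 0.6 [ 0.411 -0.04   0.022] [386, 275]
top shutter_tab 0.86 [0.432 0.192 0.112] [283, 266]
top magazine_top 0.84 [0.432 0.262 0.059] [250, 268]
top magazine_top 0.62 [0.419 0.3   0.093] [232, 274]
top left_tray 0.76 [0.437 0.268 0.055] [248, 266]
top left_tray 0.59 [0.419 0.296 0.093] [233, 274]
top right_tray 0.73 [0.437 0.266 0.051] [249, 266]
top right_tray 0.7 [0.366 0.005 0.042] [369, 296]
top beaker 0.62 [ 0.41  -0.042  0.021] [387, 276]
top spare_vial 0.42 [0.368 0.005 0.044] [369, 295]
```

```bash
python3 -c "
import cv2,numpy as np
"; ls pics
```

```text
side.png
top.png
```

View pics/side.png

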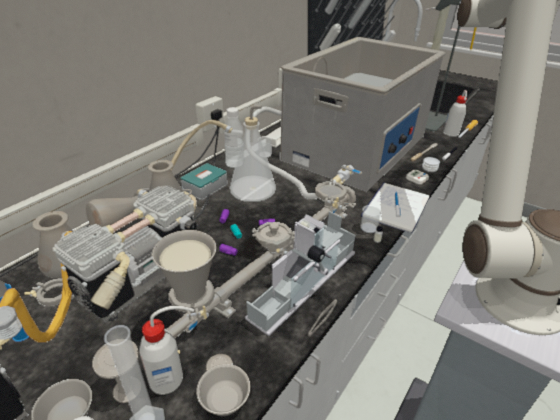

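View pics/top.png

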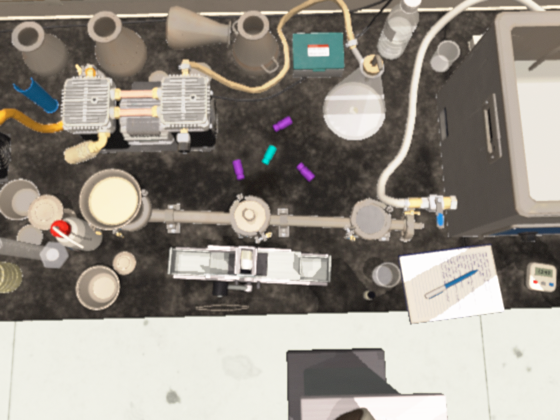

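The side view shows the diverter along (250–355, 225–325) with the black weight near (316,255). In the top view the diverter spans (170–330, 248–285), with the weight near (221,288) left of the magazine (246,262). So it appears to lean left. I'll enlarge and measure from depth.

```bash
python3 - <<'E'
from h import *
a=optics.grab_frame("side"); b=optics.grab_frame("top")
c1=cv2.resize(a["img"][200:340,230:390],None,fx=3.6,fy=3.6,interpolation=3)
c2=cv2.resize(b["img"][235:320,155:395],None,fx=3.3,fy=3.3,interpolation=3)
cv2.imwrite("pics/c1.png",c1[...,::-1]); cv2.imwrite("pics/c2.png",c2[...,::-1])
def cloud(p):
    v,u=np.mgrid[:420,:560]; z=p["range_z"]
    c=np.stack([(u-p["cx"])/p["fx"]*z,(v-p["cy"])/p["fy"]*z,z,np.ones_like(z)],-1)
    w=c@np.linalg.inv(p["view"]).T; w=w[...,:3]; w[z==0]=np.nan; return w
for n,p in(("side",a),("top",b)):
    w=cloud(p); np.save(n,w); print(n,np.linalg.inv(p["view"])[:3,3])
w=np.load("top.npy")
print("z mm rows 244-300 step3, cols 165-335 step 6")
for r in range(244,306,3): print(r,(w[r,165:336,2][::6]*1000).round().tolist())
for q in [(221,288),(246,262),(246,252),(172,266),(328,268)]: print(q,w[q[1],q[0]].round(3))
E
```

```text
side [0.09439485 0.87516001 0.72163204]
top [0.37790608 0.20251582 1.10989057]
z mm rows 244-300 step3, cols 165-335 step 6
244 [-5.0, -1.0, -0.0, 5.0, -2.0, -4.0, -0.0, -1.0, -3.0, 0.0, 2.0, -3.0, -1.0, -0.0, 3.0, -1.0, -4.0, -2.0, -4.0, -4.0, -1.0, -3.0, 1.0, -1.0, -0.0, -3.0, -3.0, -1.0, 2.0]
247 [-0.0, -1.0, -1.0, -1.0, -1.0, -1.0, 4.0, -3.0, 105.0, 105.0, 106.0, 104.0, 105.0, 178.0, 180.0, -3.0, -0.0, -1.0, -4.0, 1.0, 1.0, 1.0, -1.0, -1.0, -0.0, -5.0, -4.0, 0.0, 2.0]
250 [-1.0, 63.0, 43.0, 43.0, 44.0, 44.0, 39.0, 89.0, 96.0, 105.0, 107.0, 105.0, 190.0, 189.0, 138.0, 186.0, 107.0, 103.0, 104.0, 103.0, 101.0, -0.0, -0.0, -0.0, -2.0, -1.0, -1.0, -3.0, -1.0]
253 [-3.0, 60.0, 13.0, 13.0, 9.0, 12.0, 11.0, 15.0, 33.0, 38.0, 45.0, 36.0, 188.0, 190.0, 186.0, 190.0, 77.0, 86.0, 108.0, 108.0, 108.0, 110.0, 105.0, -1.0, 2.0, -0.0, -5.0, 1.0, 3.0]
256 [2.0, 62.0, 10.0, 10.0, 7.0, 12.0, 13.0, 13.0, 35.0, 41.0, 43.0, 54.0, 189.0, 184.0, 186.0, 186.0, 92.0, 97.0, 108.0, 108.0, 106.0, 110.0, 105.0, 44.0, 43.0, 48.0, 47.0, 9.0, 1.0]
259 [2.0, 58.0, 10.0, 9.0, 11.0, 14.0, 14.0, 10.0, 34.0, 40.0, 4
[... 2268 characters left out ...]
0, -2.0, -2.0, 1.0, 2.0, -1.0]
298 [-0.0, 1.0, -2.0, 2.0, -2.0, -2.0, -3.0, -1.0, -3.0, -1.0, -4.0, -0.0, -1.0, -3.0, -3.0, -2.0, -1.0, -0.0, 2.0, 1.0, -3.0, -2.0, -2.0, -1.0, -1.0, 1.0, -1.0, -0.0, -2.0]
301 [2.0, -1.0, -0.0, -1.0, 1.0, -1.0, 1.0, -1.0, -1.0, -4.0, -2.0, -1.0, -2.0, -3.0, 0.0, 2.0, -2.0, 1.0, -2.0, -2.0, -2.0, -1.0, -3.0, -2.0, 5.0, 0.0, -2.0, 0.0, -0.0]
304 [-5.0, -2.0, 1.0, 4.0, -2.0, -4.0, 2.0, -2.0, 1.0, -2.0, -3.0, -2.0, -5.0, -1.0, -4.0, 0.0, 3.0, -3.0, 4.0, -4.0, -0.0, -0.0, -3.0, -1.0, 1.0, -2.0, -2.0, -1.0, -2.0]
(221, 288) [0.39  0.312 0.18 ]
(246, 262) [0.438 0.263 0.187]
(246, 252) [0.457 0.263 0.188]
(172, 266) [0.442 0.437 0.037]
(328, 268) [0.429 0.092 0.048]
```

View pics/c1.png

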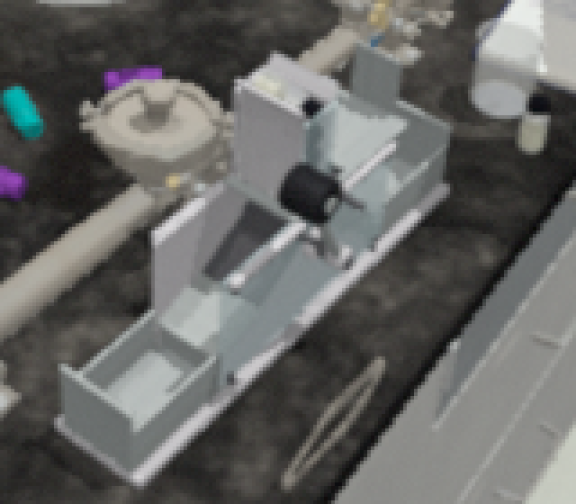

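View pics/c2.png

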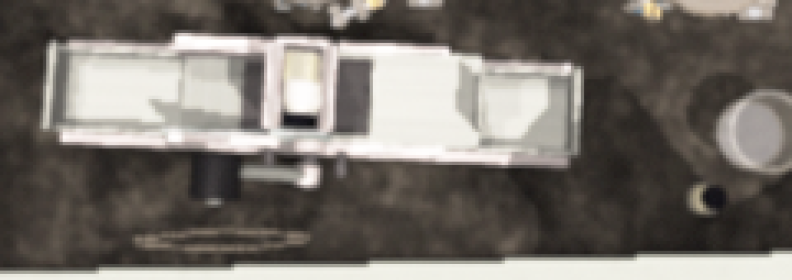

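The look-alikes are the purple and turquoise vials behind the pipe, at top px (240–310, 120–175); I'll leave them. The clear job parts are unambiguous. The weight (c2 215,178) is left of the magazine, so it leans left and has to be pushed right. Next I'll refine the pose.

```bash
python3 - <<'E'
from h import *
from scipy.spatial.transform import Rotation as R
s=ctrl.state(); print("t",s["t"],R.from_quat(s["eef_rot"]).as_matrix().round(3).tolist())
t=np.load("top.npy").reshape(-1,3); d=np.load("side.npy").reshape(-1,3)
def sel(w,x,y,z): 
    m=(w[:,0]>x[0])&(w[:,0]<x[1])&(w[:,1]>y[0])&(w[:,1]<y[1])&(w[:,2]>z[0])&(w[:,2]<z[1]); return w[m]
for n,w in(("top",t),("side",d)):
    for k,b in {"weight":((.36,.42),(.28,.34),(.15,.185)),"mag":((.39,.48),(.23,.3),(.18,.2)),"tab":((.39,.47),(.13,.18),(.118,.16)),"all":((.39,.48),(.07,.46),(.008,.2))}.items():
        q=sel(w,*b)
        if len(q): print(n,k,len(q),np.percentile(q,3,0).round(3),np.median(q,0).round(3),np.percentile(q,97,0).round(3))
# yaw from rows of the high points (magazine / low base outline)
q=sel(t,(.38,.49),(.07,.46),(.006,.2)); r=cv2.minAreaRect((q[:,:2]*1000).astype(np.float32)); print(r)
print("obstacles y<0:",{f"{y:.1f}":sel(t,(.25,.5),(y,y+.1),(.0,.6))[:,2].max().round(3) for y in np.arange(-.5,.05,.1) if len(sel(t,(.25,.5),(y,y+.1),(.0,.6)))})
E
```

```text
t 1.1 [[-0.365, 0.0, -0.931], [0.931, -0.0, -0.365], [-0.0, -1.0, -0.0]]
top weight 233 [0.376 0.301 0.164] [0.39  0.314 0.174] [0.403 0.328 0.179]
top mag 441 [0.417 0.244 0.181] [0.44  0.265 0.186] [0.465 0.284 0.191]
top tab 43 [0.416 0.156 0.122] [0.435 0.159 0.151] [0.449 0.16  0.156]
top all 5226 [0.397 0.097 0.009] [0.437 0.261 0.064] [0.473 0.434 0.187]
side weight 245 [0.375 0.281 0.155] [0.387 0.322 0.172] [0.415 0.33  0.18 ]
side mag 301 [0.414 0.245 0.181] [0.437 0.265 0.187] [0.464 0.284 0.191]
side tab 175 [0.415 0.155 0.119] [0.432 0.159 0.138] [0.449 0.161 0.156]
side all 5599 [0.4   0.094 0.011] [0.428 0.289 0.06 ] [0.474 0.438 0.186]
((435.2494812011719, 264.68780517578125), (108.24835205078125, 353.7598571777344), 1.5091139078140259)
obstacles y<0: {'-0.5': np.float64(0.084), '-0.4': np.float64(0.264), '-0.3': np.float64(0.353), '-0.2': np.float64(0.352), '-0.1': np.float64(0.115), '-0.0': np.float64(0.122)}
```

```bash
python3 -m pendant '{"translation":[[10,43,2],[10,43,2],[10,43,2],[10,43,2],[10,43,2],[10,43,2],[10,43,2],[10,43,2]],"rot":[[0,0,-8],[0,0,-16],[0,0,-23],[0,0,-23],[0,0,-23],[0,0,-23],[0,0,-23],[0,0,-23]],"jaw":[0,0,0,0,0,0,0,0]}'
```

```text
t: 1.9
tool_pos: [0.3187, -0.1909, 0.2609]
eef_rot: [0.507, 0.493, -0.493, -0.507]
force: [1.8, 1.0, 0.5]
grip_width: 0.0003
```

```bash
python3 -m pendant '{"translation":[[3,5,0],[4.5,10,0],[5,15,0],[5,20,0],[5,25,0],[5,30,0],[5,35,0],[5,40,0]],"rot":[[0,0,0],[0,0,0],[0,0,0],[0,0,0],[0,0,0],[0,0,0],[0,0,0],[0,0,0]],"jaw":[0,0,0,0,0,0,0,0]}'
```

```text
t: 2.7
tool_pos: [0.3682, 0.1993, 0.261]
eef_rot: [0.507, 0.494, -0.493, -0.507]
force: [1.3, -0.4, 0.9]
grip_width: -0.0
```

```bash
python3 -m pendant '{"translation":[[1,5,0],[1.8,10,0],[1.8,15,0],[1.8,17.5,0],[1.8,17.5,-4],[1.8,17.5,-8],[1.8,17.5,-10],[1.8,17.5,-10]],"rot":[[0,0,0],[0,0,0],[0,0,0],[0,0,0],[0,0,0],[0,0,0],[0,0,0],[0,0,0]],"jaw":[0,0,0,0,0,0,0,0]}'
python3 - <<'E'
from h import *
a=optics.grab_frame("side"); b=optics.grab_frame("wrist")
im=np.hstack([cv2.resize(a["img"][180:320,250:390],(420,420)),b["img"][:, 90:470]])
cv2.imwrite("pics/d.png",im[...,::-1]); print(ctrl.state()["tool_pos"])
E
```

```text
t: 3.5
tool_pos: [0.3855, 0.3704, 0.1572]
eef_rot: [0.507, 0.49, -0.496, -0.506]
force: [0.4, -0.0, -0.3]
grip_width: -0.0001
[0.38723656 0.37259972 0.16114739]
```

View pics/d.png

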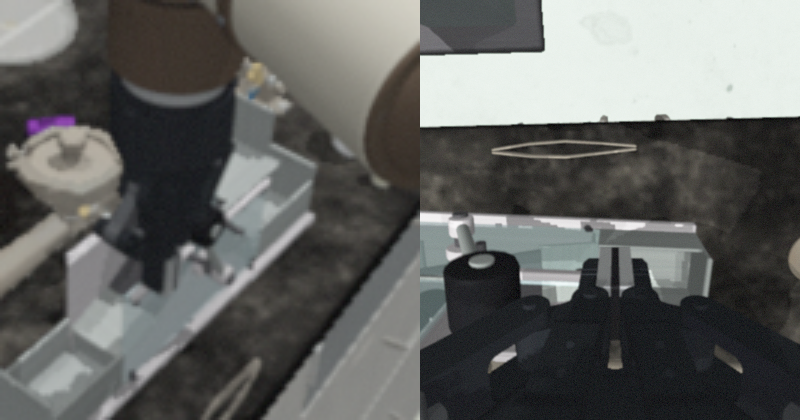

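The weight (500,280) is left of the shut fingers (615,290) in the wrist view, so the fingers stand on its +y side as intended. I'm pushing along −y.

```bash
python3 -m pendant '{"translation":[[0,-2,0],[0,-3.2,0],[0,-4.4,0],[-0.1,-5.6,0],[-0.2,-6.8,0],[-0.3,-8,0],[-0.3,-9,0],[-0.3,-9.7,0]],"rot":[[0,0,0],[0,0,0],[0,0,0],[0,0,0],[0,0,0],[0,0,0],[0,0,0],[0,0,0]],"jaw":[0,0,0,0,0,0,0,0]}'
python3 - <<'E'
from h import *
b=optics.grab_frame("wrist"); save(b,"e.png"); print(ctrl.state()["tool_pos"],ctrl.state()["force"])
E
```

```text
t: 4.4
tool_pos: [0.3835, 0.2739, 0.1603]
eef_rot: [0.507, 0.493, -0.493, -0.507]
force: [0.4, 0.4, 0.3]
grip_width: 0.0001
[0.38335838 0.27330275 0.16024179] [-1.84917472 -1.00691654 -0.44188014]
```

View pics/e.png

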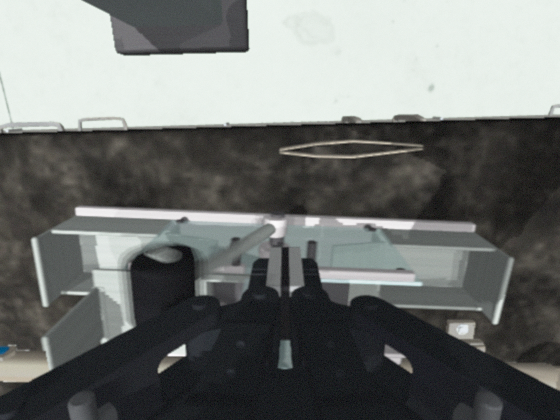

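The weight (160,285) now lies on the −y side with the rod from the pivot (275,225) leaning right. I'm lifting, then going outside the tab.

```bash
python3 -m pendant '{"translation":[[0,0.5,4],[0,0.5,8],[1,-2,10],[3,-6,10],[4.9,-10,10],[4.9,-15,10],[4.9,-15.5,7],[4.9,-15.5,4]],"rot":[[0,0,0],[0,0,0],[0,0,0],[0,0,0],[0,0,0],[0,0,0],[0,0,0],[0,0,0]],"jaw":[0,0,0,0,0,0,0,0]}'
python3 - <<'E'
from h import *
a=optics.grab_frame("side"); b=optics.grab_frame("wrist")
im=np.hstack([cv2.resize(a["img"][180:320,250:390],(420,420)),b["img"][:, 90:470]])
cv2.imwrite("pics/f.png",im[...,::-1]); print(ctrl.state()["tool_pos"],ctrl.state()["force"])
for t in ["lever_weight","shutter_tab"]:
  for p in (a,b):
    print(t,[(round(d["p"],2),np.round(d["xyz"],3)) for d in finder.boxes_of(p,t)[:2]])
E
```

```text
t: 5.25
tool_pos: [0.4333, 0.1188, 0.2005]
eef_rot: [0.508, 0.493, -0.491, -0.507]
force: [0.1, 0.9, -0.8]
grip_width: 0.0
[0.43046027 0.11827713 0.19708442] [-0.91912448 -1.30856221  0.39064058]
lever_weight [(0.58, array([0.392, 0.251, 0.113]))]
lever_weight [(0.71, array([0.386, 0.218, 0.175])), (0.36, array([0.367, 0.007, 0.039]))]
shutter_tab [(0.69, array([0.429, 0.183, 0.107]))]
shutter_tab [(0.73, array([0.434, 0.194, 0.108])), (0.52, array([0.389, 0.218, 0.173]))]
```

View pics/f.png

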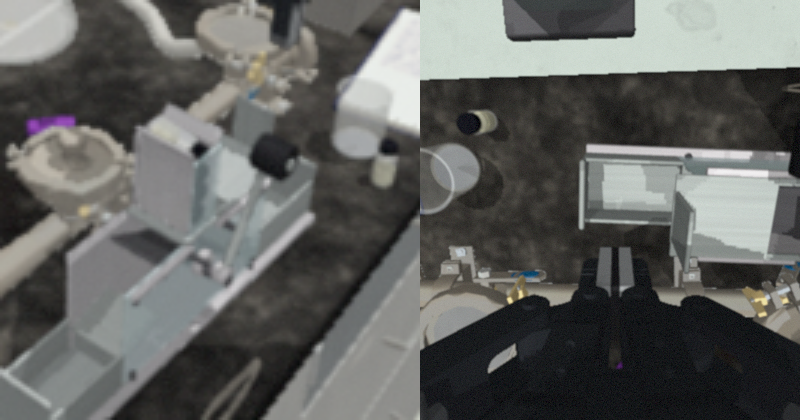

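The lever is at rest on the right stop (weight y=0.218, expected 0.216), and the fingers (615,260) are outside the tab (683,225). I'm descending and pushing the tab home.

```bash
python3 -m pendant '{"translation":[[0.2,0,-4],[0.2,0,-6],[0.2,1.5,-6],[0.2,2.5,-6],[0.2,3.3,-6],[0.2,4.1,-6],[0.2,4.8,-6],[0.2,5.2,-6]],"rot":[[0,0,0],[0,0,0],[0,0,0],[0,0,0],[0,0,0],[0,0,0],[0,0,0],[0,0,0]],"jaw":[0,0,0,0,0,0,0,0]}'
python3 -m pendant '{"translation":[[0,0,0],[0,0.2,0],[0,0.4,0],[0,0.4,0]],"rot":[[0,0,0],[0,0,0],[0,0,0],[0,0,0]],"jaw":[0,0,0,0]}'
```

```text
t: 6.35
tool_pos: [0.435, 0.1705, 0.1415]
eef_rot: [0.508, 0.492, -0.495, -0.505]
force: [7.5, -20.2, 6.1]
grip_width: -0.0003
t: 6.75
tool_pos: [0.4349, 0.1705, 0.1415]
eef_rot: [0.509, 0.49, -0.496, -0.505]
force: [8.7, -22.6, 7.6]
grip_width: -0.0001
```

It holds at y=0.1705 with the force rising, which puts it on the hard stop. I'll back off, lift and check.

```bash
python3 -m pendant '{"translation":[[0,-2,0],[0,-5,0],[0,-6,4],[0,-7,9],[0,-12,12],[0,-17,12],[-4,-21,12],[-4,-21,12]],"rot":[[0,0,0],[0,0,0],[0,0,0],[0,0,0],[0,0,0],[0,0,0],[0,0,0],[0,0,0]],"jaw":[0,0,0,0,0,0,0,0]}'
python3 - <<'E'
from h import *
a=optics.grab_frame("side"); b=optics.grab_frame("top")
im=np.vstack([cv2.resize(a["img"][205:330,245:395],(600,500))[:290*1+0+210],]) 
c2=cv2.resize(b["img"][240:300,160:400],(600,150)); cv2.imwrite("pics/g.png",np.vstack([im[:440],c2])[...,::-1])
print(ctrl.state()["tool_pos"],ctrl.state()["t"])
for p in(a,b):
  for t in["vial_1_centre","lever_weight","shutter_tab","beaker","spare_vial","forceps"]:
    print(t,[(round(d["p"],2),np.round(d["xyz"],3).tolist()) for d in finder.boxes_of(p,t)[:6]])
E
```

```text
t: 7.55
tool_pos: [0.3922, -0.036, 0.2608]
eef_rot: [-0.507, -0.492, 0.492, 0.508]
force: [0.9, 0.5, -0.5]
grip_width: 0.0002
[ 0.39375816 -0.03477308  0.26104637] 7.65
vial_1_centre [(0.5, [0.424, 0.291, 0.062])]
lever_weight [(0.88, [0.391, 0.234, 0.154])]
shutter_tab [(0.65, [0.429, 0.244, 0.104])]
beaker [(0.73, [0.405, -0.021, 0.039])]
spare_vial [(0.55, [0.367, 0.008, 0.028])]
forceps [(0.55, [0.347, 0.33, 0.006])]
vial_1_centre []
lever_weight [(0.87, [0.394, 0.259, 0.092])]
shutter_tab [(0.69, [0.435, 0.224, 0.111])]
beaker [(0.68, [0.424, -0.036, 0.029]), (0.4, [0.44, 0.115, 0.034])]
spare_vial [(0.6, [0.434, 0.165, 0.032])]
forceps [(0.38, [0.418, 0.122, 0.047])]
```

View pics/g.png

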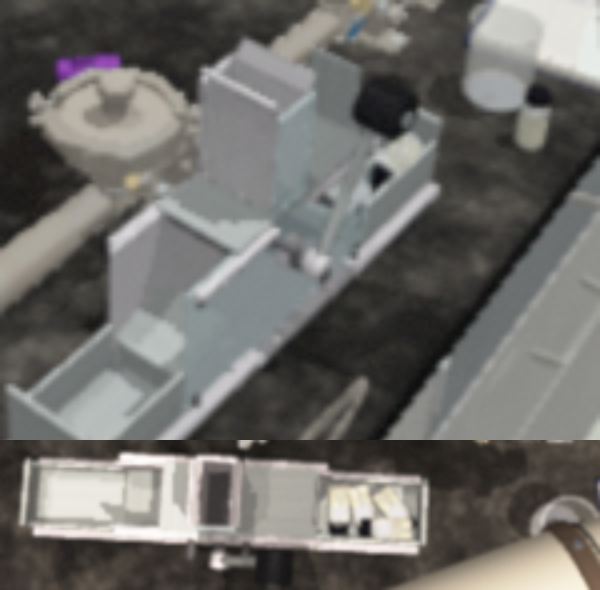

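The magazine is empty and the vials are in the right tray (330–420, 485–540). The left tray is empty. I'll count them in an enlarged crop.

```bash
python3 - <<'E'
from h import *
b=optics.grab_frame("top"); save(b,"i.png",(250,245,340,295),8)
print(ctrl.state()["force"])
E
```

```text
[-0.15447135 -0.36932106  0.26324762]
```

View pics/i.png

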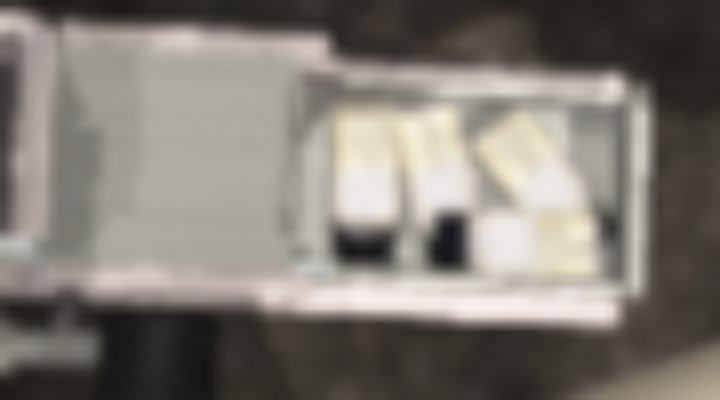

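Four vials are in the right tray, at about (365,185), (435,190), (530,160) and (540,240). The arm is clear, so I'm handing in.

```bash
python3 -c "
from plant import ctrl
print(ctrl.close_job(), ctrl.state()['t'])"
```

```text
the job is handed in; nothing more can be done
the job is handed in; nothing more can be done
```

The job is done and handed in, with about 7.7 s on the robot's clock of the 43 s allowed. The gate was set for the left tray. I pushed the lever weight across to the right stop with the shut fingertips, then pushed the shutter tab home.

- **Gate:** before I touched the shutter, the weight was at y = 0.218 m, against about 0.216 m expected on the right stop. In the last picture it still leans right.
- **Shutter:** the tab moved about 29 mm and stopped on its hard stop, with about 23 N sideways on the fingertips.
- **Vials:** the last top picture shows all four vials in the right tray. The magazine and the left tray are empty.
- **Other things:** the beaker, spare vial and forceps were where they started in the side view. The arm was clear of everything at hand-in.
- **Disagreements:** in the last top view the networks reported the beaker about 15 mm off, with the arm partly hiding it. They also gave "spare_vial" and "forceps" positions inside the diverter, which I took as false hits on the dropped vials.

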